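# Send the caterpillar segment through the spring gate

### The job

Take the wheel-shaped caterpillar segment off its stand, set it down gently in the upper half of the board's sloping groove and let go, so that it waits behind the closed gate. Then turn the wooden dial clockwise past its first two clicks to the third, so the gate is fully open, and hold it there against its spring while the segment rolls through by itself to the bottom of the groove; the job finishes with your gripper still holding the dial at the third click, ready for the children's next segments. Leave the butterfly, the snail shell and the ladybird where they are.

Things in the scene. Friction and masses are not known exactly. Their poses are not given: they have to be found in the camera images.
- segment: Wheel-shaped wooden caterpillar segment (lime, plain hub): cylinder 44 mm in diameter over its middle 28 mm, 39 mm at the ends, 36 mm long, 36 g. Origin at its centre; its axle is its own x axis, level; it rolls about x. At the start it lies in the stand's saddle, its centre 36 mm above the table.
- stand: Low wooden stand for one segment, fixed: plank 70 (x) by 116 (y) by 12 mm with two 7 mm high saddle ribs, 40 mm long, at y = -18 and +18 mm, carrying the segment with its axle along the stand's x. Origin: centre of underside. Pinch the segment from above across its 44 mm diameter (stand's y); rib tops are 17 mm below its centre.
- board: Grooved puzzle board, fixed, 254 (x) by 374 mm (y), origin on the table, z up. A groove 46 mm wide along board y at x = +75 mm; its floor falls 6 degrees towards -y: height 30 mm + 0.105 y, end stops at y = +167 and -167 mm; 10 mm thick rails 20 mm above the floor. Level deck 50 mm high at x -135 to +42, y -150 to +150 mm.
- upper_bay (a point): On the groove floor's centre line 75 mm uphill of the gate (board x +75, y +75 mm, height 38 mm): a good place to set the segment, its axle along the board's x; its centre is then 22 mm above this point. Let go, it rolls down against the closed gate. Axes as the board's.
- lower_bay (a point): On the groove floor's centre line near the bottom end (board x +75, y -135 mm, height 16 mm). The segment comes to rest against the end stop with its centre near board y -145 mm. Axes as the board's.
- gate (a joint): Travel of the sliding gate in m, 0 = closed, growing as it opens towards the board's -x. An upright wooden plate across the groove at board y = 0, 50 mm wide, 10 mm thick, top 87 mm above the table, driven by the dial (41.7 mm per rad) through a rack on the deck. Openings of 16, 33 and 50 mm at the three clicks: too narrow for the segment at the first two.
- dial_grip (a point): On the dial's axis at grip height, 86 mm above the table (board x -60, y +42 mm). The dial is a wooden gear 90 mm across, its top 64 mm up, with a dark bar handle 66 mm long, 14 mm thick, 32 mm high (top 96 mm up). Gate closed, the bar points 0.6 rad counterclockwise from above of the board's x. Axes: the board's when closed, turning with the dial.
- dial (a joint): Angle of the dial, rad: 0 = gate closed, growing clockwise seen from above. Clicks (light detents) at 0.39, 0.80 and 1.20, marked by one, two and three inlaid dots on the deck; hard stop 1.26. A spring turns it back (0.11 N m at 0, 0.25 at 1.20; clicks add up to about 0.06): let go, it runs back to 0.
- butterfly: Bystander: orange varnished wooden butterfly puzzle piece lying flat, about 80 by 96 mm, 16 mm high. Origin: centre of its underside.
- snail_shell: Bystander: grey painted snail shell, a spiral cone 64 mm across and 37 mm high. Origin: centre of its underside.
- ladybird: Bystander: violet ladybird with black dots, a dome 60 mm across and 30 mm high with a round head. Origin: centre of its underside.
Not all that is in view belongs to the job. Of the things that look like the segment, the smaller one is meant.

How it is judged:
By the outcome, as a careful person would: the job done as asked, in the order asked, and still so for the second after the job is handed in, while the arm keeps its last pose, push and grip.
It also fails if it takes over 64 s, if anything falls off the work surface, if the arm or the gripper's body presses on something with over 40 N, if the wrist force passes 120 N, or if a joint passes its speed limit or range.

### The arm

A 7-joint arm with a two-finger parallel gripper is mounted at the origin on the work surface. World frame = base frame: x ahead of the robot, y to its left, z up, the work surface at z = 0. Lengths are in m, angles in degrees, forces in N, time in s.
With the tool pointing down it reaches from about 0.4 to 0.875 m from the base axis. Payload 19.3 kg.
Tool frame: the origin (TCP) lies between the finger pads; the fingertips stand 14 mm ahead of it and the grasp point (between the pads) lies 5 mm behind it; z points along the fingers, y is the line along which they close (so a half turn about z gives the same grasp; the last joint's range is limited). The gripper opens to 85 mm and grips with 20 to 120 N. Pads are 22 mm wide; open, the fingers measure 114 mm over their backs; the gripper's body (76 mm by 85 mm) begins 54 mm behind the grasp point. The pads swing forward as they close: fully open they stand 13 mm farther back than shut.
Start: joints at [65.134, 29.874, -2.08, 91.645, 1.215, 58.505, -6.463], TCP at [0.222, -0.584, 0.245] pointing down, gripper open.
Joint ranges: [-166.77, 166.77], [-17.47, 122.26], [-85.68, 81.53], [9.62, 139.38], [-72.42, 252.41], [9.2, 110.78], [-144.41, 144.41]. Speed limits (degrees/s): [108.29, 108.29, 136.94, 136.94, 172.46, 172.46, 172.46].

### API

Orientations are given as [roll, pitch, yaw] about the fixed x, y, z axes, in that order (R = Rz(yaw) Ry(pitch) Rx(roll)).
In Python, from bench import monitor, vision, job, models gives the robot as it stands. The module is installed in compiled form; this text tells all that it offers.
- The arm moves only by the tool servo_tool, never from a script. Its argument "steps" is a list of rows, each an object with "offset": the shift along the world's x, y, z in mm, a list of three; "rotation": the turn, a rotation vector about the world's x, y, z in degrees, a list of three; "fingers": the opening, from 0 (shut) to 1 (fully open). A call has 1 to 8 rows; each row is the pose to reach, as a shift and turn from the pose commanded when the call began; what a row does not reach only later rows make up. A row lasts 1/8 s, in which the tool goes at most 62.5 mm and 10.7 degrees, less where a joint would pass 70% of its speed; a pose out of reach is approached as far as the arm can. A call with a gripper value outside its range is refused whole. The fingers move at their own pace and stop on an object; "squeeze" is the grip in N (left out, the last holds). Time passes only in rows, so rows that repeat a pose let the fingers close. It gives the time, the measured TCP pose, the force, the opening and the grip force at its end, in the units of the state.
- monitor.get_obs(): the state, without advancing time (a new reading comes with each control period).
- vision.get_image(name): name is "scene" or "top"; returns the picture (480x640x3 uint8, red, green, blue); there is no depth.
- vision.camera_params(name): a dict with "fov_y" (degrees; the focal length in pixels is half the picture's height over the tangent of half this angle, whatever the lens; pixels are square), "cx", "cy" (the principal point, pixels), "T" (4x4, takes a point from camera to world coordinates). Camera axes: x right, y down, z forward; pixel columns grow to the right and rows downward; lengths in m; the calibration is good to about 2 mm. A picture is of the moment at which its call begins. camera_params takes no time and is no camera call.
- job.job_done(): hands the job in; it is judged then, once.
Trained networks look in the newest picture that a camera, given by its name, has taken for a name from the list of things; names that differ only in an ending like _2 or _b are one class to them, and where a whole thing is asked for, a point or a joint stands for the part that bears it (a point fixed in the world has none). Each returns a list of dicts, best first, with "p" (0 to 1); they miss things now and then, are a little off and sometimes report something else, mostly with a low value. They report only what shows in the picture. A call takes as long as a camera call. They do not tell look-alikes from the thing itself.
- models.regions_of(target, camera): "mask" (480x640 bool, what is visible of it).
- models.place_of(target, camera): "at" ([x, y, z] in m, in world coordinates, good to about 4 mm: a listed point, or the origin of a listed thing).
The state is a dict: "clock": time; "joints": joint angles; "qvel": joint speeds; "tau": joint torques, N m; "position": TCP position; "tcp_rot": TCP orientation; "contact_force": force on the tool from outside, world axes, zero at the start; "torque": the same for the moment, N m; "grip_width": finger opening in m; "finger_force": force on a finger pad.
Only numpy, scipy, OpenCV 4.12 (cv2) and the standard library are available. Lean on these libraries where they do the work, as an engineer would, in place of code of your own. Each camera call takes 0.05 s, during which the arm holds its last target. There are 200 camera calls.

## Working session

There is one attempt and no reset: what is moved stays moved. The work goes in short steps, Python scripts to look and compute and a tool call to move; the robot and the scene stay as the last step left them, time stands still between calls to the robot, and variables do not carry over. Pictures are saved under pics/ and viewed, at most 10 in all, crops included, and the job is handed in when it is done.

Besides the shell and the picture viewer there is one more tool, called after ">>>" as name(argument=value, ...) on one line, values as JSON. servo_tool: Moves the arm, as the interface text tells. Its arguments: {"type":"object","properties":{"steps":{"type":"array","items":{"type":"object","properties":{"offset":{"type":"array","items":{"type":"number"}},"rotation":{"type":"array","items":{"type":"number"}},"fingers":{"type":"number"}}}},"squeeze":{"type":"number"}},"required":["steps"]}

```bash
mkdir -p pics
cat > h.py <<'E'
import numpy as np,cv2
from bench import monitor,vision,job,models
def save(cam,name):
    im=vision.get_image(cam); cv2.imwrite('pics/'+name,im[:,:,::-1]); return im
def proj(P,cam):
    c=vision.camera_params(cam);T=np.array(c['T']);f=240/np.tan(np.radians(c['fov_y'])/2)
    p=np.linalg.inv(T)@np.append(P,1);return (c['cx']+f*p[0]/p[2],c['cy']+f*p[1]/p[2])
def ray(u,v,z,cam):
    c=vision.camera_params(cam);T=np.array(c['T']);f=240/np.tan(np.radians(c['fov_y'])/2)
    d=T[:3,:3]@np.array([(u-c['cx'])/f,(v-c['cy'])/f,1]);o=T[:3,3];return o+d*(z-o[2])/d[2]
E
python3 - <<'E'
from h import *
for cam in('top','scene'):
    save(cam,cam+'0.png')
    for t in ('segment','stand','board','upper_bay','lower_bay','dial_grip','butterfly','snail_shell','ladybird'):
        print(cam,t,[(round(r['p'],2),np.round(r['at'],3).tolist(),np.round(proj(r['at'],cam)).tolist()) for r in models.place_of(t,cam)][:4])
print(vision.camera_params('top'));print(monitor.get_obs())
E
```

```text
top segment [(0.78, [0.346, -0.362, 0.03], [470.0, 305.0]), (0.68, [0.47, -0.38, 0.036], [474.0, 254.0])]
top stand [(0.82, [0.472, -0.378, 0.002], [468.0, 255.0])]
top board [(0.78, [0.568, -0.017, -0.003], [325.0, 221.0])]
top upper_bay [(0.74, [0.623, 0.075, 0.041], [288.0, 197.0])]
top lower_bay [(0.65, [0.677, -0.124, 0.012], [366.0, 178.0])]
top dial_grip [(0.67, [0.497, 0.014, 0.087], [314.0, 244.0])]
top butterfly [(0.96, [0.49, 0.393, 0.0], [163.0, 255.0]), (0.16, [0.468, -0.382, 0.036], [475.0, 254.0])]
top snail_shell [(0.69, [0.678, 0.374, 0.001], [173.0, 183.0])]
top ladybird [(0.72, [0.664, -0.383, -0.002], [464.0, 182.0])]
scene segment [(0.82, [0.346, -0.362, 0.03], [169.0, 278.0]), (0.72, [0.46, -0.377, 0.037], [182.0, 308.0]), (0.64, [0.501, 0.006, 0.088], [325.0, 232.0])]
scene stand [(0.62, [0.468, -0.382, 0.0], [186.0, 321.0])]
scene board [(0.86, [0.569, -0.016, 0.004], [334.0, 273.0])]
scene upper_bay [(0.78, [0.618, 0.078, 0.035], [376.0, 259.0]), (0.61, [0.49, 0.398, -0.003], [426.0, 196.0])]
scene lower_bay [(0.93, [0.681, -0.124, 0.016], [327.0, 320.0])]
sc
[... 581 characters left out ...]
}
{'clock': 1.0, 'joints': array([65.1336433 , 29.87318884, -2.07997525, 91.6453652 ,  1.21414236,
       58.50596805, -6.46380263]), 'qvel': array([ 0.04246403,  0.0250934 , -0.04072672, -0.0164614 , -0.14149052,
       -0.02212929,  0.11064873]), 'tau': array([ 9.92734385e-05, -9.26869369e+01,  1.97858021e+00, -3.70255065e+01,
        1.80979504e-02,  1.74265901e-03,  1.20518152e-04]), 'position': array([ 0.22236433, -0.5840828 ,  0.24529499]), 'tcp_rot': array([-1.79997473e+02, -3.00585608e-04,  2.08407531e+01]), 'contact_force': array([-0.45538993, -0.08287984,  0.65096721]), 'torque': array([ 0.00222278,  0.04160544, -0.01589895]), 'finger_force': 0.0, 'grip_width': 0.08556493744391958}
```

View pics/top0.png

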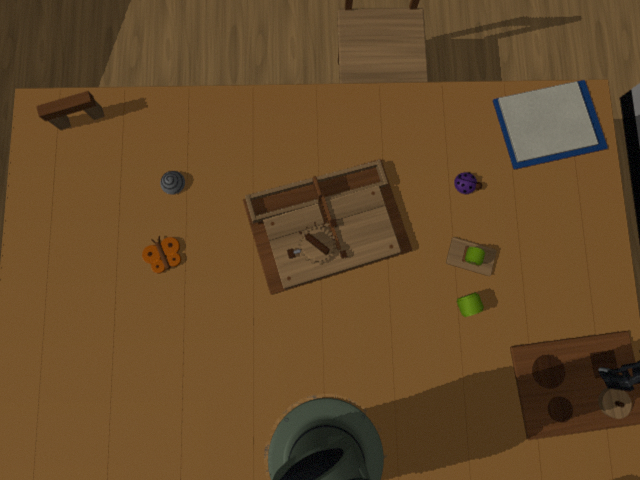

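View pics/scene0.png

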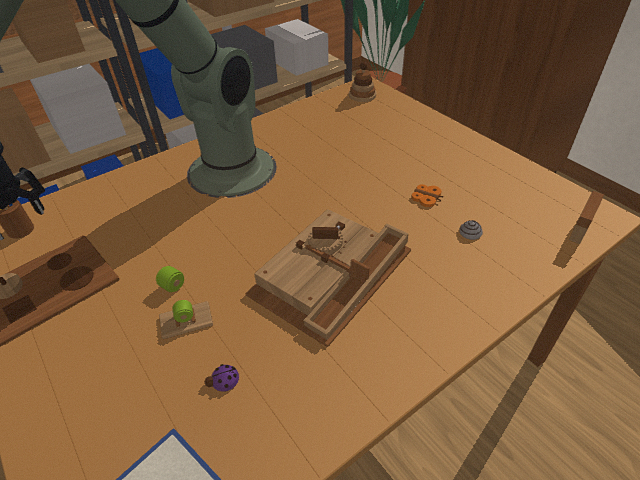

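Two look-alikes are in view: one on the stand at top-picture (475,255), and one on the table at (470,305), which looks larger. The one on the stand fits "smaller" and "lies in the stand's saddle". I'll confirm this in a crop, along with the yaws.

Run:
```python
from h import *
im=save('top','t1.png'); cv2.imwrite('pics/crop.png',cv2.resize(im[220:330,420:520,::-1],None,fx=5.4,fy=5.4,interpolation=cv2.INTER_CUBIC))
for t,z in(('stand',.012),('segment',.036),('board',.05),('dial_grip',.08)):
    for r in models.regions_of(t,'top')[:2]:
        m=r['mask'].astype(np.uint8); v,u=np.nonzero(m)
        P=np.array([ray(a,b,z,'top')[:2] for a,b in zip(u,v)],np.float32)*1000
        print(t,round(r['p'],2),m.sum(),u.mean().round(),v.mean().round(),cv2.minAreaRect(P),P.mean(0))
for t in('segment','stand','upper_bay','lower_bay','dial_grip','board'):
    print(t,[(round(r['p'],2),np.round(r['at'],3).tolist()) for r in models.place_of(t,'top')][:3])
```

```text
stand 0.87 963 470.0 257.0 ((466.8465270996094, -380.6847839355469), (116.8021240234375, 71.23464965820312), 72.12611389160156) [ 465.747   -377.22635]
segment 0.63 507 470.0 305.0 ((345.9918518066406, -360.4931335449219), (51.03541946411133, 61.80942153930664), 16.427993774414062) [ 345.72455 -360.1592 ]
segment 0.55 294 474.0 256.0 ((464.5025939941406, -381.2747802734375), (45.38298797607422, 42.793582916259766), 74.34380340576172) [ 464.85858 -381.27737]Traceback (most recent call last):
  File "<stdin>", line 6, in <module>
  File "h.py", line 9, in ray
    c=vision.camera_params(cam);T=np.array(c['T']);f=240/np.tan(np.radians(c['fov_y'])/2)
ValueError: time passes only in moves, steps and waits
```

View pics/crop.png

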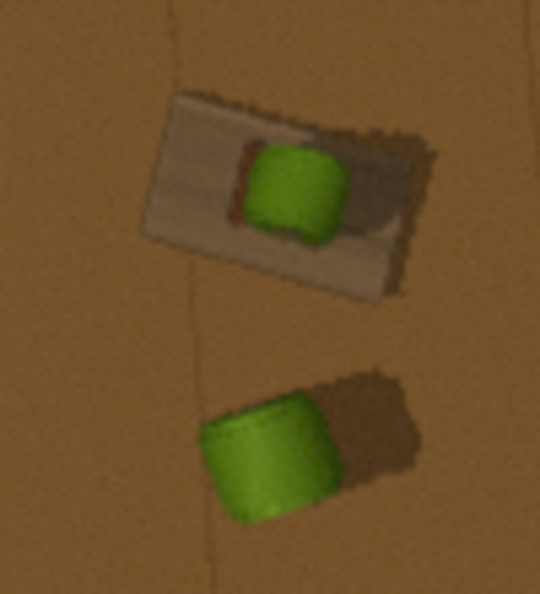

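The crop shows the smaller lime wheel on the stand at crop (297,192), which is top (475,255). The clearly larger one lies on the table at crop (270,455). I'll take the one on the stand. The stand's y axis is at 72°, so the tool yaw is -18°.

>>> servo_tool(steps=[{"offset": [40, 34, 0], "rotation": [0, 0, -6], "fingers": 1}, {"offset": [80, 68, 0], "rotation": [0, 0, -13], "fingers": 1}, {"offset": [120, 100, 0], "rotation": [0, 0, -20], "fingers": 1}, {"offset": [165, 136, 0], "rotation": [0, 0, -27], "fingers": 1}, {"offset": [210, 170, -30], "rotation": [0, 0, -34], "fingers": 1}, {"offset": [244, 203, -80], "rotation": [0, 0, -38.8], "fingers": 1}, {"offset": [244, 203, -105], "rotation": [0, 0, -38.8], "fingers": 1}, {"offset": [244, 203, -105], "rotation": [0, 0, -38.8], "fingers": 1}])

```text
clock: 2.2
position: [0.4659, -0.38, 0.1386]
tcp_rot: [-179.9, 0.2, -17.9]
contact_force: [-1.1, -1.6, 0.7]
grip_width: 0.0851
finger_force: 0.0
```

Run:
```python
from h import *
o=monitor.get_obs();print(o['position'],o['tcp_rot'],o['joints'],o['clock'])
im=save('scene','s1.png'); cv2.imwrite('pics/s1c.png',cv2.resize(im[200:380,90:330,::-1],None,fx=3,fy=3,interpolation=cv2.INTER_CUBIC))
for t in('segment','stand','upper_bay','lower_bay','dial_grip','board'):
  for c in('scene','top'):
    if c=='top' and t=='segment': vision.get_image('top')
    print(c,t,[(round(r['p'],2),np.round(r['at'],3).tolist()) for r in models.place_of(t,c)][:3])
```

```text
[ 0.46588245 -0.3799762   0.13857034] [-179.94265417    0.20071046  -17.87772176] [ 31.21823383  35.28496237   3.39052004 100.58523362  -2.79682365
  44.42012031 -71.88538706] 2.2
scene segment [(0.97, [0.351, -0.363, 0.034]), (0.73, [0.462, -0.38, 0.04])]
top segment [(0.81, [0.345, -0.364, 0.029]), (0.64, [0.468, -0.38, 0.034]), (0.36, [0.466, -0.377, -0.001])]
scene stand [(0.64, [0.471, -0.379, -0.003])]
top stand [(0.66, [0.471, -0.379, -0.001])]
scene upper_bay [(0.68, [0.62, 0.076, 0.038])]
top upper_bay [(0.95, [0.62, 0.079, 0.036])]
scene lower_bay [(0.96, [0.679, -0.126, 0.017])]
top lower_bay [(0.73, [0.676, -0.123, 0.015])]
scene dial_grip [(0.88, [0.5, 0.008, 0.088]), (0.41, [0.682, -0.126, 0.018])]
top dial_grip [(0.71, [0.496, 0.009, 0.086])]
scene board [(0.7, [0.572, -0.015, 0.003]), (0.15, [0.66, -0.382, -0.002])]
top board [(0.64, [0.568, -0.017, -0.004])]
```

View pics/s1c.png

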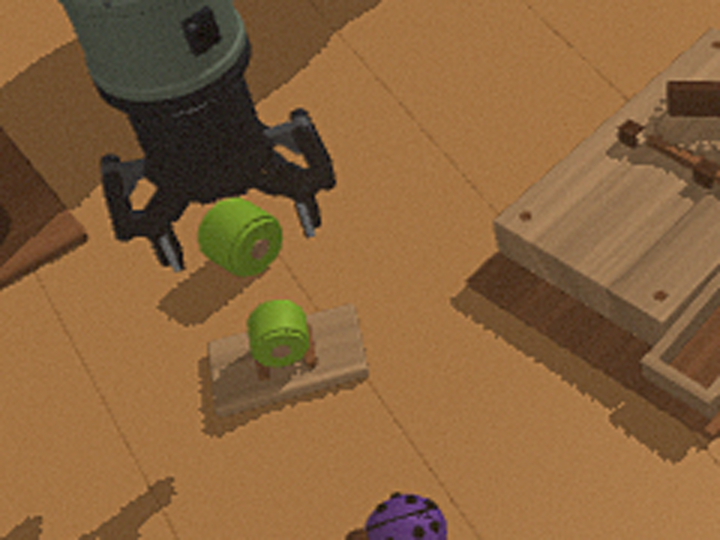

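The wide-open gripper is directly above the small wheel at crop (278,333), and the larger wheel at (240,237) is clear of the path. I'll descend and grip.

>>> servo_tool(steps=[{"offset": [0, 0, -45], "rotation": [0, 0, 0], "fingers": 1}, {"offset": [0, 0, -75], "rotation": [0, 0, 0], "fingers": 1}, {"offset": [0, 0, -92], "rotation": [0, 0, 0], "fingers": 1}, {"offset": [0, 0, -103], "rotation": [0, 0, 0], "fingers": 1}, {"offset": [0, 0, -103], "rotation": [0, 0, 0], "fingers": 1}, {"offset": [0, 0, -103], "rotation": [0, 0, 0], "fingers": 0.6}, {"offset": [0, 0, -103], "rotation": [0, 0, 0], "fingers": 0.45}, {"offset": [0, 0, -103], "rotation": [0, 0, 0], "fingers": 0.3}], squeeze=25)

```text
clock: 3.9
position: [0.4669, -0.3809, 0.0379]
tcp_rot: [-180.0, -0.0, -17.9]
contact_force: [0.5, 3.7, 6.5]
grip_width: 0.0432
finger_force: 26.2
```

>>> servo_tool(steps=[{"offset": [0, 0, 0], "rotation": [0, 0, 0], "fingers": 0.3}, {"offset": [0, 0, 0], "rotation": [0, 0, 0], "fingers": 0.3}, {"offset": [0, 0, 0], "rotation": [0, 0, 0], "fingers": 0.3}])

```text
clock: 4.28
position: [0.4669, -0.3809, 0.0379]
tcp_rot: [-180.0, -0.0, -17.9]
contact_force: [0.8, 3.5, 6.7]
grip_width: 0.0431
finger_force: 26.2
```

>>> servo_tool(steps=[{"offset": [0, 0, 20], "rotation": [0, 0, 0], "fingers": 0.3}, {"offset": [0, 0, 60], "rotation": [0, 0, 0], "fingers": 0.3}, {"offset": [0, 15, 110], "rotation": [0, 0, 0], "fingers": 0.3}, {"offset": [10, 50, 140], "rotation": [0, 0, 4], "fingers": 0.3}, {"offset": [30, 100, 140], "rotation": [0, 0, 10], "fingers": 0.3}, {"offset": [50, 150, 140], "rotation": [0, 0, 16], "fingers": 0.3}, {"offset": [70, 200, 140], "rotation": [0, 0, 22], "fingers": 0.3}, {"offset": [90, 250, 140], "rotation": [0, 0, 28], "fingers": 0.3}])

```text
clock: 5.28
position: [0.5569, -0.1298, 0.1789]
tcp_rot: [179.9, -0.1, 10.2]
contact_force: [0.8, -0.4, -0.8]
grip_width: 0.0434
finger_force: 25.8
```

>>> servo_tool(steps=[{"offset": [20, 50, 0], "rotation": [0, 0, 2], "fingers": 0.3}, {"offset": [40, 100, 0], "rotation": [0, 0, 4], "fingers": 0.3}, {"offset": [55, 150, 0], "rotation": [0, 0, 6], "fingers": 0.3}, {"offset": [62, 190, 0], "rotation": [0, 0, 6], "fingers": 0.3}, {"offset": [64, 207, 0], "rotation": [0, 0, 6], "fingers": 0.3}, {"offset": [64, 207, 0], "rotation": [0, 0, 6], "fingers": 0.3}, {"offset": [64, 207, -30], "rotation": [0, 0, 6], "fingers": 0.3}, {"offset": [64, 207, -30], "rotation": [0, 0, 6], "fingers": 0.3}])

```text
clock: 6.28
position: [0.6193, 0.0737, 0.1462]
tcp_rot: [180.0, 0.2, 15.9]
contact_force: [-0.0, -0.8, -0.2]
grip_width: 0.043
finger_force: 25.8
```

Run:
```python
from h import *
im=save('scene','s2.png'); im2=save('top','t2.png')
a=cv2.resize(im[170:350,250:440],(400,380),interpolation=cv2.INTER_CUBIC);b=cv2.resize(im2[130:300,230:420],(400,380),interpolation=cv2.INTER_CUBIC)
cv2.imwrite('pics/c2.png',np.hstack([a,b])[:,:,::-1])
for c in('scene','top'):
  for t in('segment','upper_bay','lower_bay','dial_grip'):
    print(c,t,[(round(r['p'],2),np.round(r['at'],3).tolist()) for r in models.place_of(t,c)][:3])
o=monitor.get_obs();print(o['position'],o['tcp_rot'],o['joints'],o['grip_width'])
```

```text
scene segment [(0.74, [0.614, 0.076, 0.143]), (0.64, [0.348, -0.363, 0.033]), (0.62, [0.68, 0.375, -0.004])]
scene upper_bay [(0.65, [0.621, 0.077, 0.038])]
scene lower_bay [(0.62, [0.676, -0.123, 0.018])]
scene dial_grip [(0.93, [0.501, 0.007, 0.089])]
top segment [(0.66, [0.345, -0.361, 0.028]), (0.64, [0.662, -0.385, -0.002])]
top upper_bay [(0.53, [0.677, 0.375, -0.003])]
top lower_bay [(0.88, [0.678, -0.124, 0.017])]
top dial_grip [(0.29, [0.679, -0.123, 0.016])]
[0.62046887 0.07587414 0.14759506] [ 1.79997645e+02 -2.08881418e-02  1.60408694e+01] [ -8.0994624   36.32297929  -6.39890868  96.26388763   5.12444288
  47.67708708 -90.67563265] 0.043022060996981915
```

View pics/c2.png

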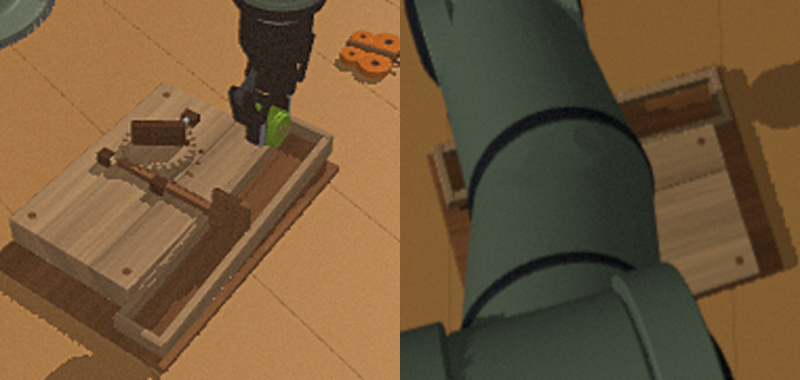

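The scene picture shows the segment in the gripper at (275,128), above the upper end of the groove. I'll lower it in stages.

>>> servo_tool(steps=[{"offset": [0, 0, -30], "rotation": [0, 0, 0], "fingers": 0.3}, {"offset": [0, 0, -50], "rotation": [0, 0, 0], "fingers": 0.3}, {"offset": [0, 0, -65], "rotation": [0, 0, 0], "fingers": 0.3}, {"offset": [0, 0, -74], "rotation": [0, 0, 0], "fingers": 0.3}, {"offset": [0, 0, -79], "rotation": [0, 0, 0], "fingers": 0.3}, {"offset": [0, 0, -81], "rotation": [0, 0, 0], "fingers": 0.3}, {"offset": [0, 0, -82], "rotation": [0, 0, 0], "fingers": 0.3}, {"offset": [0, 0, -82], "rotation": [0, 0, 0], "fingers": 0.3}])

```text
clock: 7.78
position: [0.6205, 0.0759, 0.0656]
tcp_rot: [180.0, -0.0, 16.0]
contact_force: [-0.4, 0.1, -1.7]
grip_width: 0.0433
finger_force: 25.8
```

Run:
```python
from h import *
im=save('scene','s3.png')
cv2.imwrite('pics/c3.png',cv2.resize(im[190:310,310:430,::-1],(600,600),interpolation=cv2.INTER_CUBIC))
o=monitor.get_obs();print(o['position'],o['contact_force'],o['torque'])
```

```text
[0.62051186 0.07593008 0.06558654] [0.16065947 0.05902094 0.32383904] [ 0.00482301 -0.01024663 -0.00577389]
```

View pics/c3.png

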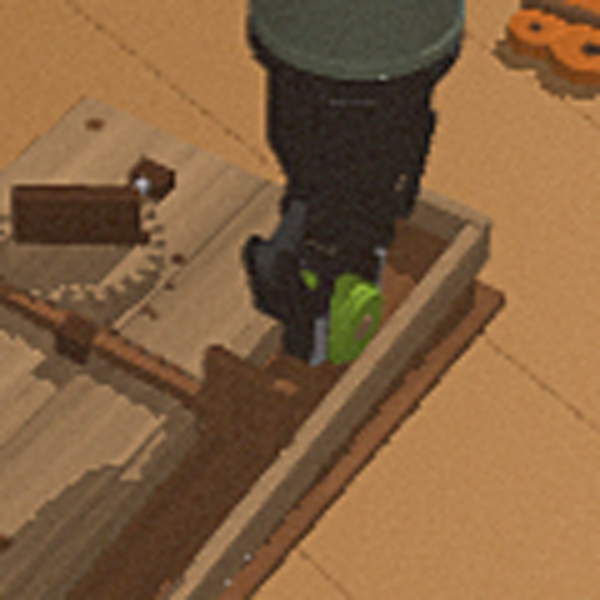

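The segment at crop (355,315) is inside the groove, just behind the outer rail and uphill of the gate. There's no side force, so I'll lower it the last few mm.

>>> servo_tool(steps=[{"offset": [0, 0, -1], "rotation": [0, 0, 0], "fingers": 0.3}, {"offset": [0, 0, -2], "rotation": [0, 0, 0], "fingers": 0.3}, {"offset": [0, 0, -2], "rotation": [0, 0, 0], "fingers": 0.3}])

```text
clock: 8.2
position: [0.6203, 0.0759, 0.0632]
tcp_rot: [-180.0, 0.0, 16.0]
contact_force: [1.1, 0.2, -0.7]
grip_width: 0.0428
finger_force: 25.8
```

>>> servo_tool(steps=[{"offset": [0, 0, -1], "rotation": [0, 0, 0], "fingers": 0.3}, {"offset": [0, 0, -1], "rotation": [0, 0, 0], "fingers": 0.3}])

```text
clock: 8.45
position: [0.6204, 0.0759, 0.0624]
tcp_rot: [-180.0, -0.0, 16.0]
contact_force: [-0.6, -0.3, 0.4]
grip_width: 0.0432
finger_force: 26.0
```

>>> servo_tool(steps=[{"offset": [0, 0, -1], "rotation": [0, 0, 0], "fingers": 0.3}, {"offset": [0, 0, -1], "rotation": [0, 0, 0], "fingers": 0.3}])

```text
clock: 8.7
position: [0.6205, 0.076, 0.0622]
tcp_rot: [180.0, -0.0, 16.0]
contact_force: [-5.0, -1.7, 14.9]
grip_width: 0.0432
finger_force: 27.4
```

>>> servo_tool(steps=[{"offset": [0, 0, -0.8], "rotation": [0, 0, 0], "fingers": 0.3}, {"offset": [0, 0, -0.8], "rotation": [0, 0, 0], "fingers": 0.3}])

```text
clock: 8.95
position: [0.6206, 0.0759, 0.062]
tcp_rot: [180.0, -0.0, 16.0]
contact_force: [-8.0, -0.9, 28.2]
grip_width: 0.043
finger_force: 28.5
```

On the floor. I'll take the pressure off, then open slowly.

>>> servo_tool(steps=[{"offset": [0, 0, 1.4], "rotation": [0, 0, 0], "fingers": 0.3}, {"offset": [0, 0, 1.4], "rotation": [0, 0, 0], "fingers": 0.3}, {"offset": [0, 0, 1.4], "rotation": [0, 0, 0], "fingers": 0.56}, {"offset": [0, 0, 1.4], "rotation": [0, 0, 0], "fingers": 0.62}, {"offset": [0, 0, 1.4], "rotation": [0, 0, 0], "fingers": 0.7}, {"offset": [0, 0, 1.4], "rotation": [0, 0, 0], "fingers": 0.8}, {"offset": [0, 0, 1.4], "rotation": [0, 0, 0], "fingers": 0.9}, {"offset": [0, 0, 1.4], "rotation": [0, 0, 0], "fingers": 0.9}])

```text
clock: 9.95
position: [0.6204, 0.0759, 0.0619]
tcp_rot: [-180.0, -0.0, 16.0]
contact_force: [0.5, 0.0, 0.8]
grip_width: 0.0771
finger_force: 0.1
```

>>> servo_tool(steps=[{"offset": [0, 0, 6], "rotation": [0, 0, 0], "fingers": 0.9}, {"offset": [0, 0, 14], "rotation": [0, 0, 0], "fingers": 0.9}, {"offset": [0, 0, 26], "rotation": [0, 0, 0], "fingers": 0.9}, {"offset": [0, 0, 45], "rotation": [0, 0, 0], "fingers": 0.9}, {"offset": [0, 0, 80], "rotation": [0, 0, 0], "fingers": 0.9}, {"offset": [-20, -10, 100], "rotation": [0, 0, 5], "fingers": 0.8}, {"offset": [-55, -30, 110], "rotation": [0, 0, 12], "fingers": 0.6}, {"offset": [-90, -50, 110], "rotation": [0, 0, 20], "fingers": 0.5}])

```text
clock: 10.95
position: [0.5299, 0.0254, 0.1738]
tcp_rot: [179.9, -0.1, 36.3]
contact_force: [0.8, -0.7, -0.3]
grip_width: 0.0432
finger_force: 0.0
```

>>> servo_tool(steps=[{"offset": [-20, -15, 0], "rotation": [0, 0, 7], "fingers": 0.5}, {"offset": [-32, -19, 0], "rotation": [0, 0, 14.4], "fingers": 0.5}, {"offset": [-32, -19, 0], "rotation": [0, 0, 14.4], "fingers": 0.5}])

```text
clock: 11.32
position: [0.4983, 0.0064, 0.173]
tcp_rot: [179.9, -0.0, 50.4]
contact_force: [-0.7, 0.3, 0.3]
grip_width: 0.0427
finger_force: 0.0
```

Run:
```python
from h import *
im=save('scene','s4.png')
cv2.imwrite('pics/c4.png',cv2.resize(im[180:320,260:420,::-1],(800,600)[:2] if 0 else (686,600),interpolation=cv2.INTER_CUBIC))
for t in('segment','dial_grip'):
    print(t,[(round(r['p'],2),np.round(r['at'],3).tolist()) for r in models.place_of(t,'scene')][:3])
o=monitor.get_obs();print(o['position'],o['tcp_rot'],o['joints'],o['grip_width'])
```

```text
segment [(0.56, [0.631, 0.031, 0.055]), (0.56, [0.35, -0.362, 0.031]), (0.36, [0.47, -0.38, -0.002])]
dial_grip [(0.71, [0.501, 0.004, 0.088])]
[0.49908549 0.00720503 0.17238027] [ 1.79964100e+02 -4.00809589e-02  5.02925176e+01] [  4.93919724  24.94044319 -16.25344286 113.83687599  10.06429169
  42.49250788 -57.0253831 ] 0.042370414784740296
```

View pics/c4.png

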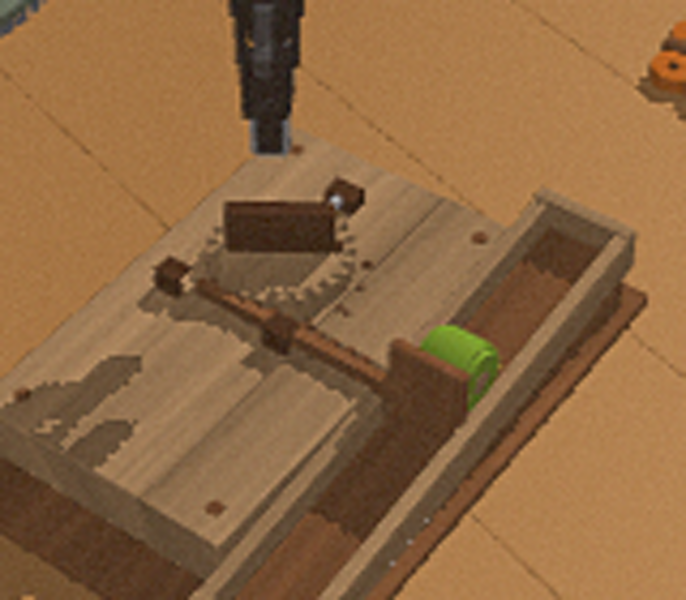

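The segment rests against the closed gate at crop (460,360), and the gripper is over the dial bar at (280,225). I'll descend onto the bar.

>>> servo_tool(steps=[{"offset": [0, 0, -40], "rotation": [0, 0, 0], "fingers": 0.5}, {"offset": [0, 0, -62], "rotation": [0, 0, 0], "fingers": 0.5}, {"offset": [0, 0, -75], "rotation": [0, 0, 0], "fingers": 0.5}, {"offset": [0, 0, -84], "rotation": [0, 0, 0], "fingers": 0.5}, {"offset": [0, 0, -87], "rotation": [0, 0, 0], "fingers": 0.5}, {"offset": [0, 0, -87], "rotation": [0, 0, 0], "fingers": 0.5}, {"offset": [0, 0, -87], "rotation": [0, 0, 0], "fingers": 0.35}, {"offset": [0, 0, -87], "rotation": [0, 0, 0], "fingers": 0.25}], squeeze=30)

```text
clock: 12.48
position: [0.4986, 0.0069, 0.0852]
tcp_rot: [180.0, -0.0, 50.4]
contact_force: [-0.4, -0.0, -0.9]
grip_width: 0.0209
finger_force: 0.0
```

>>> servo_tool(steps=[{"offset": [0, 0, 0], "rotation": [0, 0, 0], "fingers": 0.1}, {"offset": [0, 0, 0], "rotation": [0, 0, 0], "fingers": 0.05}, {"offset": [0, 0, 0], "rotation": [0, 0, 0], "fingers": 0}, {"offset": [0, 0, 0], "rotation": [0, 0, 0], "fingers": 0}])

```text
clock: 12.98
position: [0.4984, 0.0069, 0.0852]
tcp_rot: [180.0, -0.0, 50.4]
contact_force: [-2.0, -0.3, 5.9]
grip_width: 0.0133
finger_force: 32.5
```

>>> servo_tool(steps=[{"offset": [0, 0, 0], "rotation": [0, 0, 0], "fingers": 0}, {"offset": [0, 0, 0], "rotation": [0, 0, 0], "fingers": 0}, {"offset": [0, 0, 0], "rotation": [0, 0, -5], "fingers": 0}, {"offset": [0, 0, 0], "rotation": [0, 0, -11], "fingers": 0}, {"offset": [0, 0, 0], "rotation": [0, 0, -17], "fingers": 0}, {"offset": [0, 0, 0], "rotation": [0, 0, -23], "fingers": 0}, {"offset": [0, 0, 0], "rotation": [0, 0, -23], "fingers": 0}], squeeze=80)

```text
clock: 13.85
position: [0.4981, 0.0074, 0.0853]
tcp_rot: [-180.0, 0.0, 27.4]
contact_force: [-5.9, 3.0, 11.9]
grip_width: 0.0126
finger_force: 80.0
```

>>> servo_tool(steps=[{"offset": [0, 0, 0], "rotation": [0, 0, -8], "fingers": 0}, {"offset": [0, 0, 0], "rotation": [0, 0, -16], "fingers": 0}, {"offset": [0, 0, 0], "rotation": [0, 0, -24], "fingers": 0}, {"offset": [0, 0, 0], "rotation": [0, 0, -32], "fingers": 0}, {"offset": [0, 0, 0], "rotation": [0, 0, -39], "fingers": 0}, {"offset": [0, 0, 0], "rotation": [0, 0, -44], "fingers": 0}, {"offset": [0, 0, 0], "rotation": [0, 0, -46], "fingers": 0}, {"offset": [0, 0, 0], "rotation": [0, 0, -46], "fingers": 0}])

```text
clock: 14.85
position: [0.498, 0.0086, 0.0853]
tcp_rot: [-179.9, 0.1, -18.5]
contact_force: [-5.9, 10.8, 13.1]
grip_width: 0.0125
finger_force: 80.2
```

Run:
```python
from h import *
im=save('scene','s5.png')
cv2.imwrite('pics/c5.png',cv2.resize(im[180:350,240:420,::-1],(635,600),interpolation=cv2.INTER_CUBIC))
o=monitor.get_obs();print(o['position'],o['tcp_rot'],o['joints'],o['torque'],o['contact_force'])
```

```text
[0.4979604  0.00857848 0.08533274] [-1.79923348e+02  6.54986149e-02 -1.84569368e+01] [ -11.43074211   33.06523633    4.90458237  117.81318906   -5.65844866
   29.3627317  -110.8378531 ] [2.25042375 1.43355411 0.25320911] [-5.93003342 10.43033332 12.40731813]
```

View pics/c5.png

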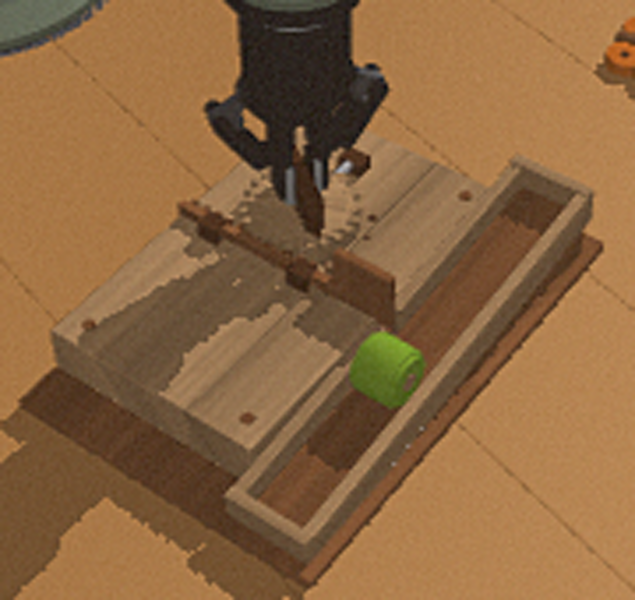

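The gate is fully open and the segment at crop (385,370) is rolling down past it. The measured moment of 0.25 N m matches the spring at the third click. I'll hold while it rolls.

>>> servo_tool(steps=[{"offset": [0, 0, 0], "rotation": [0, 0, 0], "fingers": 0}, {"offset": [0, 0, 0], "rotation": [0, 0, 0], "fingers": 0}, {"offset": [0, 0, 0], "rotation": [0, 0, 0], "fingers": 0}, {"offset": [0, 0, 0], "rotation": [0, 0, 0], "fingers": 0}, {"offset": [0, 0, 0], "rotation": [0, 0, 0], "fingers": 0}, {"offset": [0, 0, 0], "rotation": [0, 0, 0], "fingers": 0}, {"offset": [0, 0, 0], "rotation": [0, 0, 0], "fingers": 0}, {"offset": [0, 0, 0], "rotation": [0, 0, 0], "fingers": 0}])

```text
clock: 15.9
position: [0.498, 0.0086, 0.0853]
tcp_rot: [-179.9, 0.1, -18.5]
contact_force: [-7.0, 11.5, 13.0]
grip_width: 0.0125
finger_force: 80.2
```

>>> servo_tool(steps=[{"offset": [0, 0, 0], "rotation": [0, 0, 0], "fingers": 0}, {"offset": [0, 0, 0], "rotation": [0, 0, 0], "fingers": 0}, {"offset": [0, 0, 0], "rotation": [0, 0, 0], "fingers": 0}, {"offset": [0, 0, 0], "rotation": [0, 0, 0], "fingers": 0}, {"offset": [0, 0, 0], "rotation": [0, 0, 0], "fingers": 0}, {"offset": [0, 0, 0], "rotation": [0, 0, 0], "fingers": 0}, {"offset": [0, 0, 0], "rotation": [0, 0, 0], "fingers": 0}, {"offset": [0, 0, 0], "rotation": [0, 0, 0], "fingers": 0}])

```text
clock: 16.9
position: [0.498, 0.0086, 0.0853]
tcp_rot: [-179.9, 0.1, -18.5]
contact_force: [-6.4, 10.6, 12.9]
grip_width: 0.0125
finger_force: 80.2
```

Run:
```python
from h import *
im=save('scene','s6.png')
cv2.imwrite('pics/c6.png',cv2.resize(im[180:350,240:420,::-1],(635,600),interpolation=cv2.INTER_CUBIC))
print([(round(r['p'],2),np.round(r['at'],3).tolist()) for r in models.place_of('segment','scene')][:3])
o=monitor.get_obs();print(o['clock'],o['position'],o['tcp_rot'],o['torque'],o['contact_force'],o['finger_force'])
```

```text
[(0.96, [0.351, -0.362, 0.036]), (0.71, [0.674, -0.134, 0.036]), (0.49, [0.572, -0.016, 0.003])]
17.0 [0.49795306 0.00855239 0.08531429] [-1.79919647e+02  6.95496177e-02 -1.84586515e+01] [2.25936712 1.42852724 0.26174413] [-7.16900362 10.64891417 13.0376005 ] 80.1860511302948
```

View pics/c6.png

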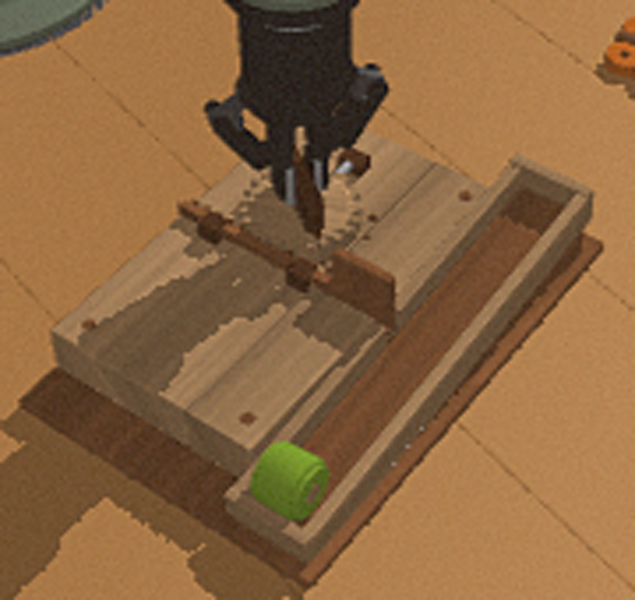

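The segment rests against the bottom end stop at crop (290,480), with the gate open and the dial held.

>>> servo_tool(steps=[{"offset": [0, 0, 0], "rotation": [0, 0, 0], "fingers": 0}, {"offset": [0, 0, 0], "rotation": [0, 0, 0], "fingers": 0}, {"offset": [0, 0, 0], "rotation": [0, 0, 0], "fingers": 0}, {"offset": [0, 0, 0], "rotation": [0, 0, 0], "fingers": 0}, {"offset": [0, 0, 0], "rotation": [0, 0, 0], "fingers": 0}, {"offset": [0, 0, 0], "rotation": [0, 0, 0], "fingers": 0}])

```text
clock: 17.75
position: [0.498, 0.0086, 0.0853]
tcp_rot: [-179.9, 0.1, -18.5]
contact_force: [-6.6, 10.1, 13.5]
grip_width: 0.0123
finger_force: 80.2
```

```bash
python3 -c "
from bench import job
print(job.job_done())"
```

```text
the job is handed in; nothing more can be done
None
```

I handed the job in at about 18 s: the segment rolled through the open gate to the bottom of the groove, and the gripper is still holding the dial at the third click (no verdict came back).

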